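# Hold an end cap on a pipe stub for tacking

### The arm

A 6-joint arm with a two-finger parallel gripper is mounted at the origin on the work surface. World frame = base frame: x ahead of the robot, y to its left, z up, the work surface at z = 0. Lengths are in m, angles in rad, forces in N, time in s.
With the tool pointing down it reaches from about 0.425 to 0.925 m from the base axis. Payload 12.5 kg.
Tool frame: the origin (TCP) lies at the very end of the fingers, on their centre line; the grasp point (between the pads) lies 19 mm behind it (arm.grasp_offset is the distance from the TCP to the grasp point, in m); z points along the fingers, y is the line along which they close (so a half turn about z gives the same grasp; the last joint's range is limited). The gripper opens to 85 mm and grips with 20 to 120 N. Pads are 22 mm wide; open, the fingers measure 114 mm over their backs; the gripper's body (76 mm by 85 mm) begins 54 mm behind the grasp point. The pads swing forward as they close: fully open they stand 13 mm farther back than shut.
Start: joints at [1.142, 0.491, 1.559, -0, 1.092, -0.106], TCP at [0.198, 0.593, 0.193] pointing down, gripper open.
Joint ranges: [-3.1, 3.1], [-0.84, 2.19], [0.05, 2.79], [-1.13, 4.28], [0.06, 2.93], [-2.69, 2.69]. Speed limits (rad/s): [2.22, 2.22, 2.79, 3.14, 3.14, 3.14].

### API

Orientations are given as a rotation vector (axis times angle).
In Python, from bench import arm, get_image, camera_model, finish_job gives the robot as it stands.
- The arm moves only by the tool send_rows, never from a script. Its argument "plan" is a list that holds one entry, the list of rows, each a list of 5 numbers: the shift along the tool's x, y, z in mm, then the turn about the tool's z in rad, then the closure, from -1 (fully open) to 1 (shut). A call has exactly 5 rows; each row shifts and turns the commanded pose from where the row before left it, along the tool's axes as they then stand; what a row does not reach is not made up. A row lasts 1/8 s, in which the tool goes at most 62.5 mm and 10.7 degrees, less where a joint would pass 70% of its speed; a pose out of reach is approached as far as the arm can. A call is refused whole if a number of a shift passes 62.5 or a number of a turn 0.188, either way. A call with a gripper value outside its range is refused whole. The fingers move at their own pace and stop on an object; "grip_force" is the grip in N (left out, the last holds). Time passes only in rows, so rows that do not move let the fingers close, or fill a call up. It gives the time, the measured TCP pose, the force, the opening and the grip force at its end, in the units of the state.
- arm.read_state(): the state, without advancing time (a new reading comes with each control period).
- get_image(name): name is "scene" or "side" or "wrist"; returns the picture (420x560x3 uint8, red, green, blue); there is no depth.
- camera_model(name): a dict with "mtx" (3x3 intrinsics, pixels), "distortion" ([k1, k2, p1, p2, k3] as OpenCV has them; the pictures are not rectified), "R" (3x3) and "t" (3): a world point X has camera coordinates R X + t; the wrist camera has in their place "mount" (4x4, takes a point from camera to tool coordinates, whose origin is the TCP and whose axes are the flange's). Camera axes: x right, y down, z forward; pixel columns grow to the right and rows downward; lengths in m; the calibration is good to about 2 mm. A picture is of the moment at which its call begins: read the wrist's pose just before it. camera_model takes no time and is no camera call.
- finish_job(): hands the job in; it is judged then, once.
The state is a dict: "time": time; "q": joint angles; "qvel": joint speeds; "effort": joint torques, N m; "ee_pos": TCP position; "tcp_rot": TCP orientation; "contact_force": force on the tool from outside, world axes, zero at the start; "wrist_torque": the same for the moment, N m; "grip_width": finger opening in m; "grip_force": force on a finger pad.
Only numpy, scipy, OpenCV 4.12 (cv2) and the standard library are available. Lean on these libraries where they do the work, as an engineer would, in place of code of your own. Each camera call takes 0.05 s, during which the arm holds its last target. There are 200 camera calls.

### The job

Set the loose steel end cap, plug side down, on the pipe stub that it fits, so that it is seated all round and level; lower it gently, don't drop it. Then take the spring hold-down pin out of its stand and, holding it upright, press its tip lightly inside the small ring scribed at the middle of the cap, until the plunger is pushed in about half of its travel. Finish while still holding it there, ready for tacking, and leave everything else on the bench where it is.

Things in the scene. Friction and masses are not known exactly. Their poses are not given: they have to be found in the camera images.
- cap: Loose round steel end cap, about 0.2 kg: a flange 62 mm in diameter and 6 mm thick over a plug 44 mm in diameter and 8 mm deep, its lowest 4 mm tapering to 38 mm. It starts on the bench resting on its plug. Origin: centre of the plug's underside; z up, the flange spans z = 8 to 14 mm. Can be taken across the flange from above.
- cap_seat (a point): Centre of the underside of the cap's flange (8 mm above the cap's origin); it lies at the centre of the pipe's mouth when seated.
- cap_mark (a point): Marked spot: the centre of the cap's top face (14 mm above its origin), a dark dot in a scribed ring of 14 mm diameter, flush with the face.
- pipe: The wider of two upright steel pipe stubs, open at the top: outside 58 mm, bore 50 mm in diameter, rim 70 mm above the bench, on a 76 x 76 x 8 mm base plate bolted to the bench. Origin: centre of the plate's underside, z up. The cap's plug goes into its bore with 3 mm of play all round, and the flange rests on the rim.
- pipe_rim (a point): Centre of the wide pipe's mouth, level with the rim (70 mm above the bench).
- thin_pipe: A second, narrower stub that the cap does not fit: outside 38 mm, bore 30 mm, rim 85 mm above the bench, same fixed base plate. Origin: centre of the plate's underside.
- pin_stand: Fixed stand of the pin: plate 80 x 80 x 8 mm with an upright tube on it, outside 34 mm, bore 26 mm, top 68 mm above the bench. Origin: centre of the plate's underside, z up.
- pin: Loose spring hold-down pin, 0.2 kg, upright in its stand's tube, resting on its collar; a straight lift of 55 mm clears it. Origin: centre of the collar's underside, z up the pin. Collar 36 mm wide, z = 0 to 6 mm; round handle 20 mm wide (grasp from above), z = 6 to 72; body 20 mm wide, z = -20 to 0; below it the plunger, 10 mm wide, round tip at z = -50 unpressed.
- pin_tip (a point): The lowest point of the plunger's round tip (50 mm below the pin's origin when not pressed).
- plunger (a joint): How far the plunger is pushed into the pin, 0 (out) to 0.016 m (fully in). It is a spring: 1 N to start, plus 0.4 N per mm, so half travel (0.008 m) takes about 4.2 N.
- nut: Bystander: loose steel hexagon nut, 36 mm across flats, 18 mm high. Origin: centre of its underside.
- offcut: Bystander: loose square steel bar, 22 x 90 x 22 mm (long along its y). Origin: centre of its underside.
- brush: Bystander: loose brush lying flat on the far side of the bench, along the front of the orange crate.
- hammer: Bystander: loose hammer lying flat on the right of the bench.
- tub: Bystander: loose white open pot with two side lugs, about 100 mm in diameter, 85 mm high. Origin: centre of its underside.
There are look-alikes about, which are no part of the job. Leave any blue or yellow look-alike of the pin alone.

How it is judged:
On the way, in this order (a step that is already met when the one before it is completed fails the run):
1. the cap is seated level on the wide pipe and let go (horizontal distance between cap_seat and pipe_rim below 0.005 m and z of cap_seat in the frame of pipe_rim between -0.002 and 0.002 m and angle between cap's own z axis and vertical below 0.05 rad and contact force between each of the arm, the fingers and cap below 0.1 N and linear speed of cap below 0.02 m/s), for 0.2 s.
2. the pin is held clear above its stand (contact force between the fingers and pin above 1 N and contact force between pin and pin_stand below 0.05 N and z of pin_tip in the frame of pin_stand above 0.07 m), for 0.1 s.
At the end, for the whole second after the job is handed in: Cap seated on the wide pipe (height within 2 mm, centre 5 mm, tilt 0.05 rad), touched only by the pin; fingers hold the pin still, upright within 0.1 rad, tip within 7 mm of the mark's centre, plunger in 4 to 12 mm, pressing with 1.5 to 9 N (horizontal distance between cap_seat and pipe_rim below 0.005 m and z of cap_seat in the frame of pipe_rim between -0.002 and 0.002 m and angle between cap's own z axis and vertical below 0.05 rad and contact force between each of the arm, the fingers and cap below 0.1 N and horizontal distance between pin_tip and cap_mark below 0.007 m and angle between pin's own z axis and vertical below 0.1 rad and value of joint plunger between 0.004 and 0.012 m and contact force between pin and cap between 1.5 and 9 N and contact force between the fingers and pin above 1 N and contact force between pin and pin_stand below 0.1 N and linear speed of pin below 0.02 m/s); the arm keeps its last pose, push and grip.
It fails at once if the cap is dropped (falls free by more than about 1 cm) (contact force between the fingers and cap below 0.01 N and linear speed of cap above 0.45 m/s).
It fails at once if the pin presses the cap hard (over 15 N) (contact force between pin and cap above 15 N).
It fails at once if something else on the bench is moved by more than 30 mm (distance of any of nut, offcut, brush, hammer, tub from where it was at the start of the episode above 0.03 m).
It also fails if it takes over 54 s, if anything falls off the work surface, if the arm or the gripper's body presses on something with over 40 N, if the wrist force passes 120 N, or if a joint passes its speed limit or range.

## Working session

There is one attempt and no reset: what is moved stays moved. The work goes in short steps, Python scripts to look and compute and a tool call to move; the robot and the scene stay as the last step left them, time stands still between calls to the robot, and variables do not carry over. Pictures are saved under pics/ and viewed, at most 10 in all, crops included, and the job is handed in when it is done.

Besides the shell and the picture viewer there is one more tool, called after "Request:" by a JSON object that holds its "op" and its "data". send_rows: Moves the arm, as the interface text tells. Its arguments: {"type":"object","properties":{"plan":{"type":"array"},"grip_force":{"type":"number"}},"required":["plan"]}

```bash
mkdir -p pics; ls
cat > h.py <<'E'
import numpy as np, cv2
from bench import arm, get_image, camera_model, finish_job
from scipy.spatial.transform import Rotation as Rn
def snap(n,f,crop=None,scale=1):
    s=arm.read_state(); im=get_image(n); cv2.imwrite(f'pics/{f}_raw.png',im[:,:,::-1])
    return s,im
def pose(n,s):
    m=camera_model(n)
    if n!='wrist': return m,np.array(m['R']),np.array(m['t'])
    T=np.eye(4);T[:3,:3]=Rn.from_rotvec(s['tcp_rot']).as_matrix();T[:3,3]=s['ee_pos']
    W=np.linalg.inv(T@np.array(m['mount']));return m,W[:3,:3],W[:3,3]
def px2w(n,uv,z,s=None):
    m,R,t=pose(n,s)
    p=cv2.undistortPoints(np.array(uv,float).reshape(-1,1,2),np.array(m['mtx']),np.array(m['distortion'])).reshape(-1,2)
    d=np.c_[p,np.ones(len(p))]@R; c=-R.T@t
    return c+d*((z-c[2])/d[:,2])[:,None]
def w2px(n,X,s=None):
    m,R,t=pose(n,s)
    return cv2.projectPoints(np.array(X,float).reshape(-1,1,3),cv2.Rodrigues(R)[0],t,np.array(m['mtx']),np.array(m['distortion']))[0].reshape(-1,2)
E
python3 - <<'E'
from h import *
s,a=snap('scene','s1'); s,b=snap('side','d1'); s,c=snap('wrist','w1')
print(s)
cv2.imwrite('pics/v1.png',cv2.resize(a,(800,600))[:,:,::-1])
cv2.imwrite('pics/v2.png',cv2.resize(b,(800,600))[:,:,::-1])
for n in('scene','side'):
    m,R,t=pose(n,s);print(n,-R.T@t,m['mtx'])
print(camera_model('wrist'))
E
```

```text
pics
{'time': 0.1, 'q': array([ 1.14238574e+00,  4.91506822e-01,  1.55939027e+00,  1.67925740e-06,
        1.09171425e+00, -1.05624577e-01]), 'qvel': array([-1.25036097e-03, -5.50088800e-05, -3.15719274e-03,  4.70322519e-04,
       -2.08539102e-04, -9.52343369e-04]), 'effort': array([ 1.56508577e-03, -6.19448090e+01, -2.62028253e+01, -1.26030864e-04,
        2.85485701e-03,  4.31701847e-05]), 'ee_pos': array([0.19814788, 0.59250361, 0.19218091]), 'tcp_rot': array([-5.04790496e-01, -3.10049847e+00,  1.54269038e-03]), 'contact_force': array([-0.26303032, -0.52657941,  0.31833654]), 'wrist_torque': array([-0.03480408, -0.0230047 ,  0.00878564]), 'grip_force': 0.0, 'grip_width': 0.08534100115519838}
scene [ 1.4133697  -0.49459926  0.69683803] [[415.50315905   0.         271.60359583]
 [  0.         415.50315905 208.37441058]
 [  0.           0.           1.        ]]
side [-0.03635109 -0.58475095  0.83395323] [[462.97945528   0.         273.33559727]
 [  0.         462.97945528 213.60192448]
 [  0.           0.           1.        ]]
{'mtx': array([[351.10757003,   0.        , 279.61820561],
       [  0.        , 351.10757003, 210.73882693],
       [  0.        ,   0.        ,   1.        ]]), 'distortion': array([-0.077994,  0.      ,  0.      ,  0.      ,  0.      ]), 'mount': array([[ 3.33432446e-04, -9.62034959e-01, -2.72926046e-01,
         6.74745795e-02],
       [ 9.99999907e-01,  3.94961893e-04, -1.70503089e-04,
         5.42159356e-04],
       [ 2.71825320e-04, -2.72925964e-01,  9.62035002e-01,
        -1.81367563e-01],
       [ 0.00000000e+00,  0.00000000e+00,  0.00000000e+00,
         1.00000000e+00]])}
```

View pics/v1.png

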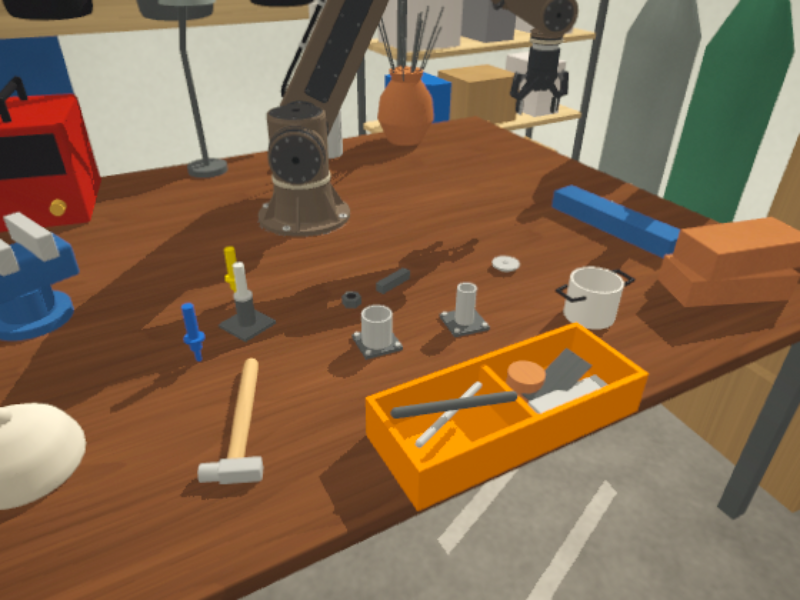

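View pics/v2.png

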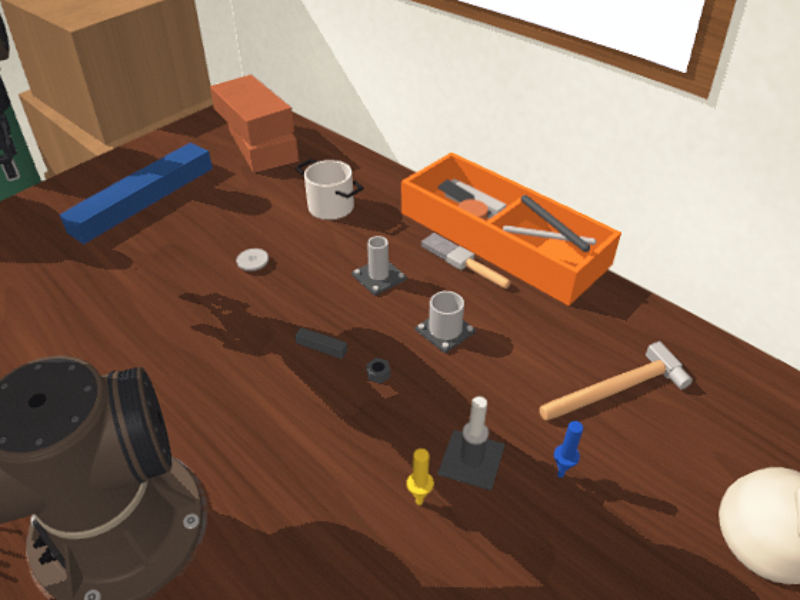

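Side view: the cap is the light disc at (253,259). The wide pipe's mouth is at (447,301), the thin pipe's at (378,242). The white/grey pin is in its stand at (479,402), with yellow (421,455) and blue (575,428) look-alikes. Next I compute positions, with an enlarged crop to confirm.

Run:
```python
from h import *
P={'cap':((506,263),(253,258),.014),'pipe':((377,312),(447,301),.07),'thin':((467,287),(378,241),.085),'pintop':((239.5,266),(479.5,402),.14),'nut':((351,297),(378,367),.018),'tub':((596,280),(330,174),.085),
'off1':((378,286),(298,335),.022),'off2':((408,274),(345,350),.022),'yel':((230,249),(421,453),.12),'blu':((189,307),(575,427),.12)}
for k,(a,b,z) in P.items():
    print(k,px2w('scene',np.array(a)*.7,z)[0].round(4),px2w('side',np.array(b)*.7,z)[0].round(4))
a=cv2.imread('pics/s1_raw.png');b=cv2.imread('pics/d1_raw.png')
def c(im,u,v,r): 
    u=int(u*.7);v=int(v*.7);return cv2.resize(im[v-r:v+r,u-r:u+r],(400,300) if 0 else (300,300),interpolation=cv2.INTER_CUBIC)
g=np.vstack([np.hstack([c(a,505,264,25),c(a,400,315,45)]),np.hstack([c(b,253,259,25),c(b,470,420,45)])])
cv2.imwrite('pics/v3.png',g)
```

```text
cap [0.491  0.3072 0.014 ] [0.4881 0.3062 0.014 ]
pipe [ 0.6011 -0.0833  0.07  ] [ 0.6068 -0.0864  0.07  ]
thin [0.6264 0.0998 0.085 ] [0.6299 0.0992 0.085 ]
pintop [ 0.4374 -0.286   0.14  ] [ 0.4291 -0.2895  0.14  ]
nut [ 0.4589 -0.0719  0.018 ] [ 0.4541 -0.0722  0.018 ]
tub [0.7239 0.3378 0.085 ] [0.7226 0.332  0.085 ]
off1 [ 0.4526 -0.005   0.022 ] [0.4091 0.075  0.022 ]
off2 [0.4393 0.0766 0.022 ] [ 0.4406 -0.0086  0.022 ]
yel [ 0.3264 -0.2757  0.12  ] [ 0.3272 -0.2779  0.12  ]
blu [ 0.4999 -0.3954  0.12  ] [ 0.4959 -0.4001  0.12  ]
```

View pics/v3.png

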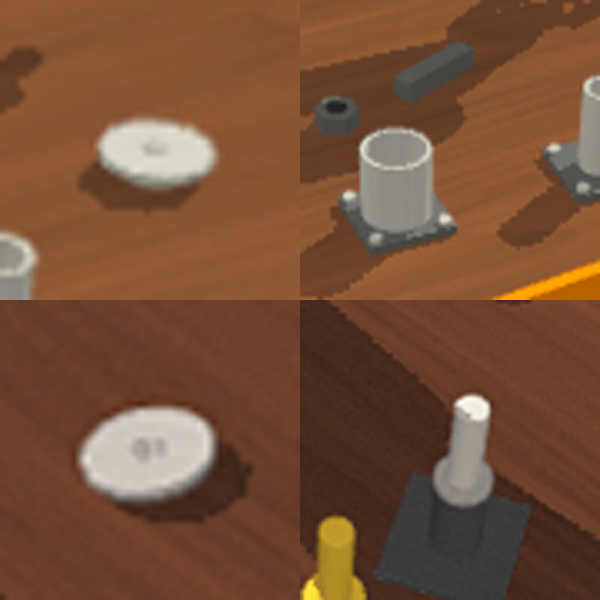

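The crop confirms the parts. The cap is the flat disc with a dot and ring. The wide pipe is the 58 mm stub beside the nut. The pin is the white/grey one standing in the dark stand; the yellow and blue ones are look-alikes. Next I go over the cap for a wrist view.

```bash
cat >> h.py <<'E'
def delta(X,s=None):
    s=s or arm.read_state(); return (Rn.from_rotvec(s['tcp_rot']).as_matrix().T@(np.array(X)-s['ee_pos'])*1000).round(1)
E
python3 - <<'E'
from h import *
print(delta([.4895,.3067,.19]),arm.grasp_offset)
E
```

```text
[-367.  -178.7    2.4] 0.0187
```

Request:
{"op": "send_rows", "data": {"plan": [[[-46,-22,0,0,-1],[-46,-22,0,0,-1],[-46,-22,0,0,-1],[-46,-22,0,0,-1],[-46,-22,0,0,-1]]]}}

```text
time: 0.78
ee_pos: [0.3824, 0.4142, 0.1926]
tcp_rot: [-0.505, -3.101, 0.0]
contact_force: [0.7, 0.4, 0.3]
grip_width: 0.0854
grip_force: 0.0
```

Request:
{"op": "send_rows", "data": {"plan": [[[-46,-22,0,0,-1],[-46,-22,0,0,-1],[-30,-15,0,0,-1],[-15,-9,0,0,-1],[0,0,0,0,-1]]]}}

```text
time: 1.4
ee_pos: [0.4899, 0.3072, 0.1925]
tcp_rot: [-0.507, -3.1, 0.0]
contact_force: [0.2, 0.2, -0.4]
grip_width: 0.0854
grip_force: 0.0
```

Run:
```python
from h import *
s,c=snap('wrist','w2'); print(s['ee_pos'],s['tcp_rot'],s['q'].round(2),w2px('wrist',[.4895,.3067,.014],s))
cv2.imwrite('pics/v4.png',c[:,:,::-1])
```

```text
[0.48991575 0.30717231 0.19251733] [-5.06588241e-01 -3.10008112e+00  1.32714326e-04] [ 0.45  0.42  1.68  0.    1.04 -0.8 ] [[278.63526059 178.51860389]]
```

View pics/v4.png

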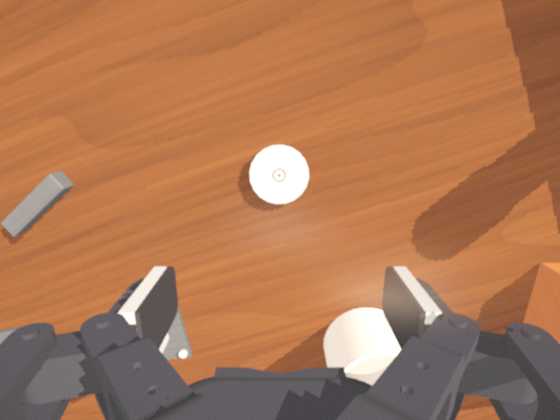

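The wrist view shows the cap with its ring at about (279,175). I'll fit its outline.

```bash
cat >> h.py <<'E'
def blob(f,uv,r,th):
    im=cv2.cvtColor(cv2.imread(f),cv2.COLOR_BGR2HSV); m=((im[...,1]<th[0])&(im[...,2]>th[1])).astype(np.uint8)
    w=np.zeros_like(m);cv2.circle(w,(int(uv[0]),int(uv[1])),r,1,-1);m&=w
    c=max(cv2.findContours(m,cv2.RETR_EXTERNAL,cv2.CHAIN_APPROX_NONE)[0],key=cv2.contourArea)
    return cv2.fitEllipse(c)
E
python3 - <<'E'
from h import *
s=arm.read_state()
e=blob('pics/w2_raw.png',(279,175),45,(60,150));print(e)
X=px2w('wrist',[e[0],(279,175)],.014,s);print(X,delta([*X[0][:2],.05],s))
E
```

```text
((278.6064453125, 173.9967803955078), (59.06230163574219, 59.69454574584961), 75.52570343017578)
[[0.48442642 0.30879334 0.014     ]
 [0.48555267 0.30884592 0.014     ]] [  4.9  -0.6 142.6]
```

Request:
{"op": "send_rows", "data": {"plan": [[[4,-1,40,0,-1],[0,0,40,0,-1],[0,0,30,0,-1],[0,0,12,0,-1],[0,0,0,0,-1]]]}}

```text
time: 2.08
ee_pos: [0.4852, 0.3085, 0.0707]
tcp_rot: [-0.503, -3.1, 0.0]
contact_force: [0.5, 0.2, 1.3]
grip_width: 0.0851
grip_force: 0.0
```

Run:
```python
from h import *
s,c=snap('wrist','w3'); print(s['ee_pos'])
p=w2px('wrist',[.485,.3088,.014],s)[0];print(p)
e=blob('pics/w3_raw.png',p,65,(60,150));print(e)
X=px2w('wrist',[e[0]],.014,s);print(X,delta([*X[0][:2],.0],s))
cv2.imwrite('pics/v5.png',c[:,:,::-1])
```

```text
[0.48521967 0.30847906 0.07067333]
[279.27064572 210.27566251]
((278.5586242675781, 209.9373016357422), (85.17237091064453, 87.39813995361328), 84.62984466552734)
[[0.48460677 0.3084025  0.014     ]] [ 0.5 -0.2 70.7]
```

View pics/v5.png

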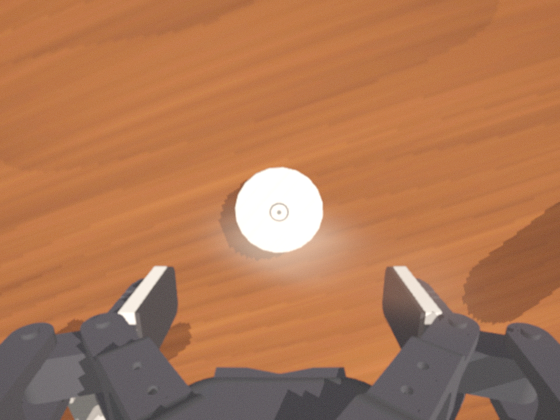

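The cap lies between the fingers at (279,210). Now I descend and half close the fingers to check their height.

Request:
{"op": "send_rows", "data": {"plan": [[[0,0,35,0,-1],[0,0,25,0,-1],[0,0,8,0,-0.6],[0,0,0,0,-0.6],[0,0,0,0,-0.6]]], "grip_force": 30}}

```text
time: 2.75
ee_pos: [0.4863, 0.3082, 0.004]
tcp_rot: [0.505, 3.099, 0.002]
contact_force: [-0.2, -0.5, -0.5]
grip_width: 0.068
grip_force: 0.0
```

Run:
```python
from h import *
s,c=snap('wrist','w4'); s,b=snap('side','d4');print(s['ee_pos'],s['grip_width'])
cv2.imwrite('pics/v6.png',np.hstack([cv2.resize(c,(460,345)),cv2.resize(b[130:230,120:220],(340,345),interpolation=cv2.INTER_CUBIC)])[:,:,::-1])
```

```text
[0.48626584 0.30816342 0.0038799 ] 0.06840422861332462
```

View pics/v6.png

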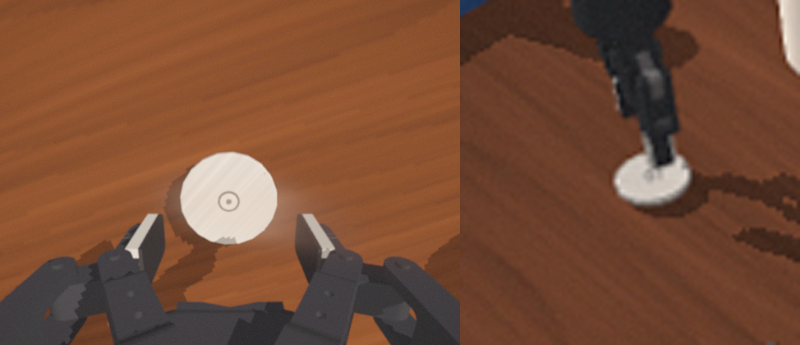

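Run:
```python
from h import *
for z in (0,.01,.02,.03,.04,.05,.06):
    p=w2px('side',[[.4755,.276,z],[.4965,.340,z]]);print(z,((p-[120,130])*[3.4,3.45]+[460,0]).round())
```

```text
0 [[667. 212.]
 [640. 165.]]
0.01 [[665. 202.]
 [638. 156.]]
0.02 [[663. 193.]
 [636. 146.]]
0.03 [[661. 183.]
 [635. 137.]]
0.04 [[660. 173.]
 [633. 127.]]
0.05 [[658. 163.]
 [631. 117.]]
0.06 [[656. 153.]
 [629. 108.]]
```

Odd: both views put the visible fingertips about 45 mm above the bench, while the TCP reads z = 4 mm. The stated TCP would have them around the flange. I'll test this by lowering a little and closing gently.

Request:
{"op": "send_rows", "data": {"plan": [[[0,0,2,0,-0.6],[0,0,2,0,-0.6],[0,0,1,0,-0.6],[0,0,0,0,-0.4],[0,0,0,0,-0.4]]], "grip_force": 20}}

```text
time: 3.48
ee_pos: [0.4857, 0.3078, -0.0023]
tcp_rot: [-0.505, -3.101, -0.0]
contact_force: [-0.8, 0.5, -0.2]
grip_width: 0.06
grip_force: 0.0
```

The width went to 60 mm with no force, so the fingers really are above the cap and the usable tips sit about 45 mm short of the reported TCP. I reopen, lower 30 mm and look again.

Request:
{"op": "send_rows", "data": {"plan": [[[0,0,0,0,-0.75],[0,0,5,0,-0.75],[0,0,10,0,-0.75],[0,0,10,0,-0.75],[0,0,4,0,-0.75]]]}}

```text
time: 4.1
ee_pos: [0.4853, 0.3077, -0.0324]
tcp_rot: [-0.505, -3.1, 0.001]
contact_force: [0.1, 0.3, -0.8]
grip_width: 0.0747
grip_force: 0.0
```

Run:
```python
from h import *
s,c=snap('wrist','w5'); s,b=snap('side','d5');s,a=snap('scene','s5');print(s['ee_pos'],s['grip_width'],s['contact_force'])
g=lambda im,v,u:cv2.resize(im[v:v+100,u:u+100],(340,300),interpolation=cv2.INTER_CUBIC)
cv2.imwrite('pics/v7.png',np.hstack([cv2.resize(c,(460,600)),np.vstack([g(b,120,120),g(a,125,305)])])[:,:,::-1])
```

```text
[ 0.48543454  0.30770654 -0.03202584] 0.07466271109173535 [-0.28460807 -0.09378991  0.03528006]
```

View pics/v7.png

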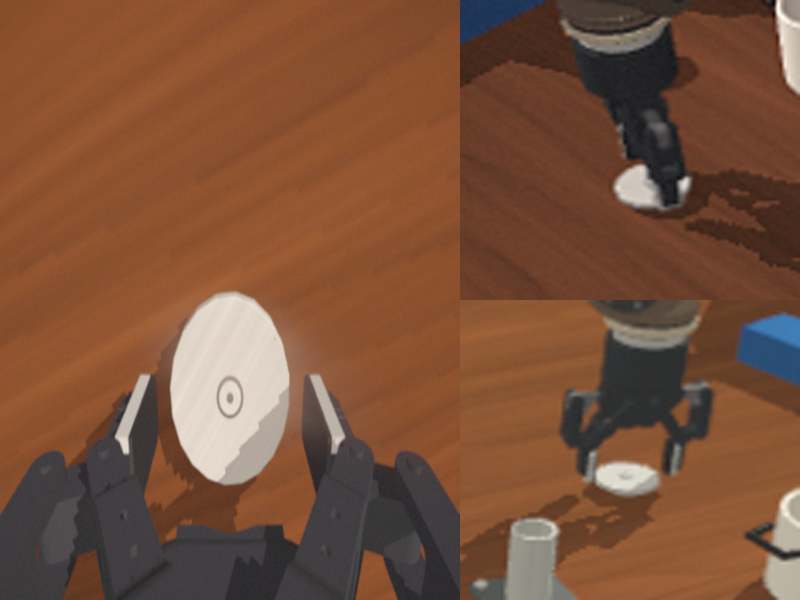

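Request:
{"op": "send_rows", "data": {"plan": [[[0,0,4,0,-0.7],[0,0,3,0,-0.65],[0,0,2,0,-0.6],[0,0,1,0,-0.6],[0,0,0,0,-0.6]]]}}

```text
time: 4.88
ee_pos: [0.4857, 0.3079, -0.0413]
tcp_rot: [-0.505, -3.101, -0.0]
contact_force: [-0.8, 0.5, -0.2]
grip_width: 0.0686
grip_force: 0.0
```

Run:
```python
from h import *
s,c=snap('wrist','w6'); s,b=snap('side','d6');s,a=snap('scene','s6');print(s['ee_pos'],s['grip_width'],s['contact_force'])
g=lambda im,v,u,r:cv2.resize(im[v:v+r,u:u+r],(400,400),interpolation=cv2.INTER_CUBIC)
cv2.imwrite('pics/v8.png',np.hstack([g(b,150,150,50),g(a,155,325,50)])[:,:,::-1])
p=w2px('wrist',[.485,.3085,.014],s)[0]
print(p,w2px('wrist',[s['ee_pos']+np.array([.318,.948,0])*y+np.array([0,0,.05]) for y in(-.034,.034)],s))
```

```text
[ 0.48576072  0.30789867 -0.04122096] 0.06839752049319839 [1.01968994 0.17296309 0.42312275]
[279.13767582 284.99511227] [[196.5475306  280.58610979]
 [360.19472639 280.79472476]]
```

View pics/v8.png

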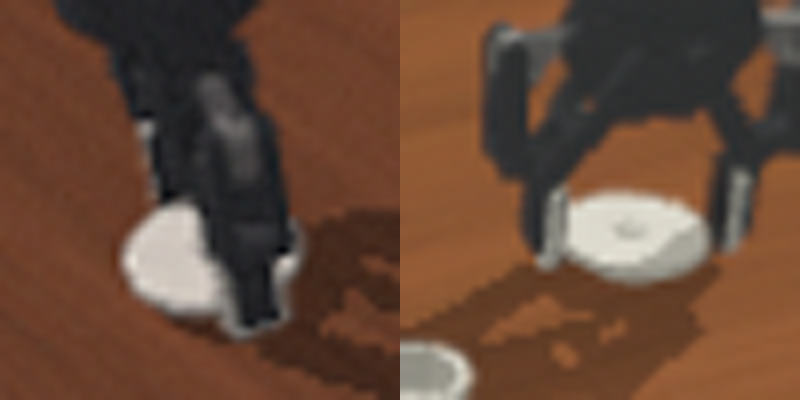

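The fingertips now straddle the flange (scene crop, tips at about (548,262) and (733,245), cap centre (635,232)). Closing.

Request:
{"op": "send_rows", "data": {"plan": [[[0,0,0,0,-0.5],[0,0,0,0,-0.3],[0,0,0,0,-0.3],[0,0,0,0,-0.3],[0,0,0,0,-0.3]]], "grip_force": 40}}

```text
time: 5.65
ee_pos: [0.4858, 0.3079, -0.0408]
tcp_rot: [0.505, 3.1, 0.0]
contact_force: [-1.6, -0.9, 5.5]
grip_width: 0.0595
grip_force: 41.8
```

Request:
{"op": "send_rows", "data": {"plan": [[[0,0,-3,0,-0.3],[0,0,-10,0,-0.3],[0,0,-20,0,-0.3],[0,0,-20,0,-0.3],[0,0,-10,0,-0.3]]]}}

```text
time: 6.28
ee_pos: [0.486, 0.308, 0.023]
tcp_rot: [0.505, 3.1, 0.001]
contact_force: [0.6, -0.6, -2.9]
grip_width: 0.0595
grip_force: 44.0
```

Run:
```python
from h import *
s,c=snap('wrist','w7'); s,b=snap('side','d7');s,a=snap('scene','s7');print(s['ee_pos'],s['grip_width'],s['contact_force'],s['wrist_torque'])
g=lambda im,v,u,h,w:cv2.resize(im[v:v+h,u:u+w],(400,400),interpolation=cv2.INTER_CUBIC)
cv2.imwrite('pics/v9.png',np.hstack([g(c,180,160,240,240),g(a,115,315,60,60)])[:,:,::-1])
print(delta([.6035,-.085,.1]))
```

```text
[0.48611503 0.30806162 0.02274432] 0.06007664149194628 [ 0.5317417   0.31088533 -3.08645356] [-0.06393113 -0.02216964  0.00404954]
[-236.3 -335.2  -78.1]
```

View pics/v9.png

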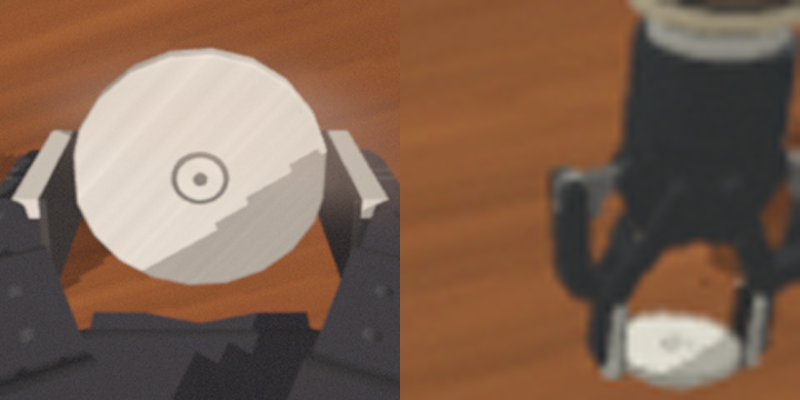

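The cap is held level between the pads: ring at raw (280,287), weight about 2–3 N. Next I lift and go to beside the wide pipe, so the wrist camera sees its mouth past the cap.

Request:
{"op": "send_rows", "data": {"plan": [[[0,0,-25,0,-0.3],[-5,-5,-35,0,-0.3],[-20,-22,-17,0,-0.3],[-32,-36,0,0,-0.3],[-32,-36,0,0,-0.3]]]}}

```text
time: 7.05
ee_pos: [0.5388, 0.1846, 0.0981]
tcp_rot: [-0.503, -3.1, 0.0]
contact_force: [0.7, 0.7, -3.2]
grip_width: 0.06
grip_force: 44.7
```

Request:
{"op": "send_rows", "data": {"plan": [[[-36,-40,0,0,-0.3],[-36,-40,0,0,-0.3],[-36,-40,0,0,-0.3],[-36,-40,0,0,-0.3],[-32,-36,0,0,-0.3]]]}}

```text
time: 7.68
ee_pos: [0.6436, -0.0579, 0.0975]
tcp_rot: [-0.505, -3.099, -0.0]
contact_force: [0.7, 0.5, -2.3]
grip_width: 0.0598
grip_force: 44.6
```

Request:
{"op": "send_rows", "data": {"plan": [[[-20,-24,0,0,-0.3],[-10,-12,0,0,-0.3],[-2,-3,0,0,-0.3],[0,0,0,0,-0.3],[0,0,0,0,-0.3]]]}}

```text
time: 8.3
ee_pos: [0.6612, -0.102, 0.0988]
tcp_rot: [-0.503, -3.101, -0.0]
contact_force: [0.2, -0.2, -3.2]
grip_width: 0.0595
grip_force: 44.6
```

Run:
```python
from h import *
s,c=snap('wrist','w8'); print(s['ee_pos'],s['tcp_rot'],s['q'].round(2),s['contact_force'])
p=w2px('wrist',[[.6035,-.085,.07],[.6035,-.085,0]],s);print(p)
for im in ('d1','s1'):  # check ellipse fits of rims? 
    pass
h=cv2.cvtColor(c,cv2.COLOR_RGB2HSV);u,v=p[0].astype(int)
print('row prof',[tuple(x) for x in h[v,u-60:u+61:4,1:]]); print('col',[tuple(x) for x in h[max(v-60,0):v+61:4,u,1:]])
cv2.imwrite('pics/v10.png',c[:,:,::-1])
```

```text
[ 0.66122635 -0.10196118  0.09877737] [-5.03072719e-01 -3.10090599e+00 -3.00570440e-04] [-0.25  0.65  1.54  0.    0.96 -1.5 ] [ 0.20463489 -0.19392484 -3.19573971]
[[275.08410498 124.67933078]
 [276.21947993 121.4842951 ]]
row prof [(np.uint8(168), np.uint8(105)), (np.uint8(162), np.uint8(107)), (np.uint8(38), np.uint8(147)), (np.uint8(23), np.uint8(234)), (np.uint8(27), np.uint8(200)), (np.uint8(30), np.uint8(197)), (np.uint8(34), np.uint8(134)), (np.uint8(17), np.uint8(89)), (np.uint8(19), np.uint8(92)), (np.uint8(9), np.uint8(88)), (np.uint8(16), np.uint8(93)), (np.uint8(22), np.uint8(93)), (np.uint8(14), np.uint8(91)), (np.uint8(21), np.uint8(95)), (np.uint8(27), np.uint8(93)), (np.uint8(22), np.uint8(93)), (np.uint8(16), np.uint8(93)), (np.uint8(16), np.uint8(93)), (np.uint8(19), np.uint8(93)), (np.uint8(16), np.uint8(93)), (np.uint8(22), np.uint8(92)), (np.uint8(17), np.uint8(92)), (np.uint8(19), np.uint8(94)), (np.uint8(27), np.uint8(143)), (np.uint8(30), np.uint8(152)), (np.uint8(29), np.uint8(195)), (np.uint8(24), np.uint8(230)), (np.uint8(15), np.uint8(122)), (np.uint8(168)
[... 332 characters left out ...]
), (np.uint8(17), np.uint8(92)), (np.uint8(19), np.uint8(96)), (np.uint8(11), np.uint8(92)), (np.uint8(9), np.uint8(88)), (np.uint8(24), np.uint8(97)), (np.uint8(8), np.uint8(93)), (np.uint8(8), np.uint8(91)), (np.uint8(22), np.uint8(93)), (np.uint8(25), np.uint8(91)), (np.uint8(16), np.uint8(96)), (np.uint8(17), np.uint8(92)), (np.uint8(23), np.uint8(89)), (np.uint8(28), np.uint8(92)), (np.uint8(11), np.uint8(90)), (np.uint8(20), np.uint8(89)), (np.uint8(31), np.uint8(142)), (np.uint8(32), np.uint8(151)), (np.uint8(26), np.uint8(197)), (np.uint8(24), np.uint8(231)), (np.uint8(26), np.uint8(217)), (np.uint8(166), np.uint8(123)), (np.uint8(169), np.uint8(157)), (np.uint8(177), np.uint8(156))]
```

View pics/v10.png

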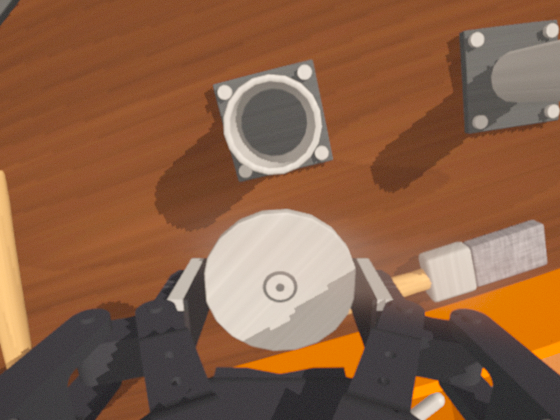

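The last picture shows the wide pipe's mouth at about (272,124) and the held cap's ring at (280,287). I fit both numerically.

```bash
cat >> h.py <<'E'
def rim(f,uv,r,vmin=185):
    im=cv2.cvtColor(cv2.imread(f),cv2.COLOR_BGR2HSV); m=((im[...,1]<60)&(im[...,2]>vmin)).astype(np.uint8)
    w=np.zeros_like(m);cv2.circle(w,(int(uv[0]),int(uv[1])),r,1,-1);m&=w
    c=max(cv2.findContours(m,cv2.RETR_EXTERNAL,cv2.CHAIN_APPROX_NONE)[0],key=cv2.contourArea)
    return cv2.fitEllipse(cv2.convexHull(c))
def mark(f,uv,r):
    g=cv2.cvtColor(cv2.imread(f),cv2.COLOR_BGR2GRAY);u,v=map(int,uv)
    p=255-g[v-r:v+r+1,u-r:u+r+1].astype(float);p-=np.percentile(p,60);p[p<0]=0
    y,x=np.mgrid[-r:r+1,-r:r+1];return u+(p*x).sum()/p.sum(),v+(p*y).sum()/p.sum()
E
python3 - <<'E'
from h import *
s=arm.read_state();T=Rn.from_rotvec(s['tcp_rot']).as_matrix()
e=rim('pics/w8_raw.png',(272,124),58);P=px2w('wrist',[e[0]],.07,s)[0];print(e,P)
k=mark('pics/w8_raw.png',(280,287),6);b=blob('pics/w8_raw.png',(280,280),78,(60,110))
C=px2w('wrist',[k,b[0]],s['ee_pos'][2]+.055,s);print(k,b,C,(C-s['ee_pos'])@T)
for X in C: print('tool shift',((P-X)@T*1000).round(1))
# size-implied camera dist
print(.058*351.1/np.array(e[1]),.062*351.1/np.array(b[1]))
# mouth in fixed cams refined
for n,f,uv in(('scene','s1',(264,218)),('side','d1',(313,211))): print(n,w2px(n,P))
E
```

```text
((272.17376708984375, 123.66400909423828), (97.79143524169922, 99.45196533203125), 176.2864990234375) [ 0.60246414 -0.08654153  0.07      ]
(np.float64(279.65242165242165), np.float64(287.19408831908834)) ((279.74676513671875, 279.5672912597656), (139.86624145507812, 152.36407470703125), 88.18387603759766) [[ 0.66162786 -0.10163333  0.15382931]
 [ 0.65843008 -0.10052933  0.15382931]] [[-0.00019149  0.00054242 -0.05499991]
 [ 0.0031913   0.00057869 -0.05499969]]
tool shift [60.9 -4.4 83.8]
tool shift [57.5 -4.4 83.8]
[0.20823705 0.20476016] [0.15563584 0.14286964]
scene [[263.04442121 218.98602238]]
side [[311.7730217  211.62351669]]
```

Request:
{"op": "send_rows", "data": {"plan": [[[0,-1,15,0,-0.3],[0,-2,15,0,-0.3],[0,-1,12,0,-0.3],[0,0,0,0,-0.3],[0,0,0,0,-0.3]]]}}

```text
time: 8.98
ee_pos: [0.6604, -0.107, 0.0568]
tcp_rot: [0.505, 3.1, 0.0]
contact_force: [-0.5, 0.1, -2.8]
grip_width: 0.06
grip_force: 44.6
```

Run:
```python
from h import *
s,c=snap('wrist','w9'); print(s['ee_pos']);T=Rn.from_rotvec(s['tcp_rot']).as_matrix()
p=w2px('wrist',[.6025,-.0865,.07],s)[0]
e=rim('pics/w9_raw.png',p,72);P=px2w('wrist',[e[0]],.07,s)[0];print(p,e,P)
k=mark('pics/w9_raw.png',(280,287),6)
C=px2w('wrist',[k],s['ee_pos'][2]+.055,s)[0];print(k,(C-s['ee_pos'])@T, 'shift',((P-C)@T*1000).round(1))
print(.058*351.1/np.array(e[1]))
```

```text
[ 0.66036959 -0.10700302  0.05682391]
[280.86482725 125.14065921] ((280.1510314941406, 124.09202575683594), (120.11521911621094, 139.863525390625), 119.64228057861328) [ 0.60193803 -0.08666435  0.07      ]
(np.float64(279.61570723127915), np.float64(287.1440167760265)) [-0.00016803  0.00052968 -0.05499989] shift [62.   0.2 41.8]
[0.16953555 0.14559765]
```

Run:
```python
from h import *
s=arm.read_state();T=Rn.from_rotvec(s['tcp_rot']).as_matrix()
for r,v in((66,185),(64,185),(66,205),(64,215)):
    e=rim('pics/w9_raw.png',(280,124),r,v);P=px2w('wrist',[e[0]],.07,s)[0];print(r,v,e,P)
# inner bore: dark blob inside
im=cv2.imread('pics/w9_raw.png',0);m=np.zeros_like(im);cv2.circle(m,(280,124),62,255,-1)
d=((im<120)&(m>0)).astype(np.uint8);print([ (cv2.fitEllipse(c)) for c in cv2.findContours(d,0,1)[0] if cv2.contourArea(c)>1500])
print([int(x) for x in im[124,205:355:3]]);print([int(x) for x in im[45:215:3,280]])
```

```text
66 185 ((280.32763671875, 124.09496307373047), (121.95539855957031, 128.97457885742188), 125.65460205078125) [ 0.60203073 -0.08657372  0.07      ]
64 185 ((280.4607238769531, 124.21064758300781), (122.65036010742188, 126.0002212524414), 127.33663177490234) [ 0.60210083 -0.08653144  0.07      ]
66 205 ((280.3664855957031, 124.11468505859375), (120.68067932128906, 128.44534301757812), 128.4845428466797) [ 0.60204508 -0.08655934  0.07      ]
64 215 ((281.4617919921875, 124.51102447509766), (120.75131225585938, 123.01531982421875), 153.44921875) [ 0.60238012 -0.08613055  0.07      ]
[((280.1191101074219, 121.90446472167969), (77.2154312133789, 79.22270202636719), 1.0839879512786865)]
[100, 74, 72, 69, 70, 166, 222, 223, 191, 190, 183, 125, 123, 90, 88, 91, 88, 89, 89, 89, 92, 88, 89, 87, 89, 87, 89, 87, 89, 86, 86, 90, 90, 88, 88, 91, 86, 89, 106, 147, 146, 145, 143, 176, 217, 220, 106, 94, 90, 94]
[102, 98, 99, 98, 98, 121, 205, 225, 210, 129, 127, 124, 121, 91, 89, 93, 87, 88, 92, 92, 90, 87, 93, 91, 90, 91, 92, 86, 90, 87, 90, 88, 90, 85, 87, 93, 86, 89, 82, 127, 140, 141, 179, 192, 190, 225, 221, 192, 107, 108, 107, 110, 109, 109, 111, 183, 219]
```

Request:
{"op": "send_rows", "data": {"plan": [[[15,0,0,0,-0.3],[20,0,0,0,-0.3],[18,0,0,0,-0.3],[9,0,0,0,-0.3],[0,0,10,0,-0.3]]]}}

```text
time: 9.65
ee_pos: [0.602, -0.0873, 0.0474]
tcp_rot: [0.504, 3.099, -0.0]
contact_force: [0.5, -0.3, -2.8]
grip_width: 0.0595
grip_force: 44.6
```

Run:
```python
from h import *
s=arm.read_state();T=Rn.from_rotvec(s['tcp_rot']).as_matrix()
C=s['ee_pos']+T@[-.0002,.0005,-.055];print(s['ee_pos'],(([.602,-.0865,.084]-C)@T*1000).round(1))
```

```text
[ 0.60201208 -0.08733887  0.04741829] [ 0.4  0.3 18.4]
```

Request:
{"op": "send_rows", "data": {"plan": [[[0,0,3,0,-0.3],[0,0,4,0,-0.3],[0,0,4,0,-0.3],[0,0,2,0,-0.3],[0,0,0,0,-0.3]]]}}

```text
time: 10.28
ee_pos: [0.6014, -0.0873, 0.0335]
tcp_rot: [-0.505, -3.101, -0.0]
contact_force: [0.2, 0.5, -3.1]
grip_width: 0.06
grip_force: 44.6
```

Request:
{"op": "send_rows", "data": {"plan": [[[0,0,1,0,-0.3],[0,0,1,0,-0.3],[0,0,1,0,-0.3],[0,0,0.5,0,-0.3],[0,0,0,0,-0.3]]]}}

```text
time: 10.9
ee_pos: [0.6013, -0.0872, 0.0301]
tcp_rot: [-0.505, -3.101, -0.0]
contact_force: [-0.1, 0.5, -2.5]
grip_width: 0.0598
grip_force: 44.6
```

Request:
{"op": "send_rows", "data": {"plan": [[[0,0,2,0,-0.3],[0,0,2,0,-0.3],[0,0,2,0,-0.3],[0,0,1,0,-0.3],[0,0,0,0,-0.3]]]}}

```text
time: 11.52
ee_pos: [0.6014, -0.0872, 0.0231]
tcp_rot: [-0.505, -3.101, -0.0]
contact_force: [0.3, -0.5, -3.5]
grip_width: 0.0601
grip_force: 44.6
```

Request:
{"op": "send_rows", "data": {"plan": [[[0,0,0.5,0,-0.3],[0,0,0.5,0,-0.3],[0,0,0.5,0,-0.3],[0,0,0,0,-0.3],[0,0,0,0,-0.3]]]}}

```text
time: 12.15
ee_pos: [0.6014, -0.0872, 0.0217]
tcp_rot: [0.505, 3.101, 0.0]
contact_force: [1.1, 0.2, -2.8]
grip_width: 0.0596
grip_force: 44.6
```

Request:
{"op": "send_rows", "data": {"plan": [[[0,0,0.5,0,-0.3],[0,0,0.5,0,-0.3],[0,0,0.3,0,-0.3],[0,0,0,0,-0.3],[0,0,0,0,-0.3]]]}}

```text
time: 12.78
ee_pos: [0.6015, -0.0873, 0.0212]
tcp_rot: [0.505, 3.1, 0.0]
contact_force: [-3.0, 0.5, 7.4]
grip_width: 0.0598
grip_force: 45.4
```

Contact came exactly at the predicted seating height. Releasing.

Request:
{"op": "send_rows", "data": {"plan": [[[0,0,-0.3,0,-0.35],[0,0,0,0,-0.45],[0,0,0,0,-0.55],[0,0,0,0,-0.65],[0,0,0,0,-0.7]]], "grip_force": 20}}

```text
time: 13.4
ee_pos: [0.6014, -0.0872, 0.0206]
tcp_rot: [0.505, 3.101, 0.0]
contact_force: [0.8, -0.3, -0.6]
grip_width: 0.0729
grip_force: 0.0
```

Run:
```python
from h import *
s,c=snap('wrist','w10'); s2=arm.read_state();print(s['ee_pos'],s['grip_width'],s['contact_force'])
for z in(.074,.076): 
    k=mark('pics/w10_raw.png',(280,287),8);print(k,px2w('wrist',[k],z,s))
```

```text
[ 0.60140451 -0.08721281  0.02060955] 0.07286735120898101 [ 0.78655897 -0.28245222 -0.61248908]
(np.float64(279.6510172143975), np.float64(288.10686340263806)) [[ 0.6029662  -0.08716763  0.074     ]]
(np.float64(279.6510172143975), np.float64(288.10686340263806)) [[ 0.60194438 -0.08682611  0.076     ]]
```

Request:
{"op": "send_rows", "data": {"plan": [[[0,0,-10,0,-0.7],[0,0,-25,0,-0.7],[0,0,-35,0,-0.5],[0,0,-35,0,-0.5],[0,0,-20,0,-0.5]]]}}

```text
time: 14.08
ee_pos: [0.6018, -0.0873, 0.1483]
tcp_rot: [0.504, 3.098, -0.0]
contact_force: [0.9, 0.6, -0.5]
grip_width: 0.0641
grip_force: 0.0
```

Run:
```python
from h import *
s,c=snap('wrist','w11');s,b=snap('side','d11');s,a=snap('scene','s11'); print(s['ee_pos'],s['grip_width'])
p=w2px('wrist',[.602,-.0868,.076],s)[0];k=mark('pics/w11_raw.png',p,7);k=mark('pics/w11_raw.png',k,7);e=blob('pics/w11_raw.png',p,65,(60,110))
print(p,k,px2w('wrist',[k,e[0]],.076,s),e)
for n,f in(('scene','s11'),('side','d11')):
    p=w2px(n,[.602,-.0868,.076])[0];e=blob(f'pics/{f}_raw.png',p,30,(60,150));print(n,p,e)
    q=w2px(n,np.array([[.602+.031*np.cos(t),-.0868+.031*np.sin(t),.076] for t in np.linspace(0,6.28,40)]));print(cv2.fitEllipse(q.astype(np.float32)))
print(delta([.433,-.288,.15]))
```

```text
[ 0.60231833 -0.08745292  0.14850659] 0.06395433912413236
[279.60750198 203.81226839] (np.float64(277.1962264150943), np.float64(200.98181818181817)) [[ 0.59935817 -0.08781324  0.076     ]
 [ 0.59300359 -0.08338949  0.076     ]] ((280.1265869140625, 191.26040649414062), (90.13473510742188, 103.48649597167969), 172.2624969482422)
scene [262.8546146  217.05771697] ((262.2322082519531, 223.871337890625), (20.3526668548584, 31.92827796936035), 7.767620086669922)
((262.8487243652344, 217.2142333984375), (13.2341947555542, 23.44328498840332), 89.23812866210938)
side [311.84499549 209.94835621] ((310.58087158203125, 215.16632080078125), (22.79177474975586, 33.87154006958008), 18.367565155029297)
((311.852783203125, 210.12889099121094), (17.742849349975586, 25.99720573425293), 93.5677490234375)
[  96.3 -243.8   -3.4]
```

Run:
```python
from h import *
g=cv2.imread('pics/w11_raw.png',0)
print('row',[int(x) for x in g[203,220:340:2]]);print('col',[int(x) for x in g[130:270:2,280]])
q=g[188:218,262:296];print('\n'.join(' '.join(f'{int(x):3d}' for x in r[::1]) for r in q[::2]))
```

```text
row [80, 80, 81, 82, 82, 85, 87, 85, 87, 149, 225, 227, 229, 233, 230, 227, 225, 225, 223, 224, 229, 228, 226, 227, 228, 205, 181, 230, 229, 192, 168, 221, 233, 226, 160, 224, 227, 227, 227, 228, 227, 225, 225, 225, 228, 227, 228, 229, 228, 230, 220, 132, 130, 117, 113, 114, 115, 115, 111, 114]
col [106, 112, 112, 111, 108, 106, 106, 109, 129, 131, 131, 127, 133, 154, 201, 203, 206, 231, 234, 231, 226, 225, 225, 224, 224, 228, 230, 229, 227, 227, 227, 226, 221, 163, 220, 232, 208, 140, 166, 228, 230, 181, 214, 227, 227, 228, 227, 227, 225, 224, 224, 226, 224, 222, 225, 225, 204, 141, 140, 137, 134, 135, 131, 129, 128, 126, 123, 124, 119, 120]
229 227 226 226 226 224 225 224 224 224 226 228 229 229 228 229 228 227 227 227 228 226 225 225 226 225 226 226 227 229 231 229 229 228
226 227 226 225 225 224 223 225 224 227 228 229 230 229 228 227 227 228 227 227 226 225 226 225 225 227 228 229 231 231 229 227 227 229
226 225 224 224 223 223 224 227 229 228 230 228 227 228 227 228 227 227 226 225 225 226 225 226 227 229 230 229 229 228 228 229 230 229
224 224 223 224 224 226 228 228 229 228 2
[... 890 characters left out ...]
 228 227 226 227 228
228 228 227 228 224 224 224 224 221 194 169 196 224 231 232 232 231 227 228 230 230 231 230 222 193 168 198 222 227 227 228 228 228 228
228 228 225 224 224 224 224 226 227 223 201 169 171 199 221 227 230 229 230 228 226 220 202 176 170 200 222 226 227 229 228 227 227 225
226 225 225 225 224 226 226 228 229 229 227 221 206 185 172 172 175 180 181 178 172 171 187 208 220 227 227 228 228 228 227 225 225 226
223 224 224 225 225 226 228 229 228 228 228 230 230 229 224 219 216 214 214 215 218 224 226 227 228 228 229 227 227 225 224 225 226 225
223 225 225 227 228 229 229 228 228 228 230 228 227 227 228 228 227 227 227 226 226 227 226 226 228 228 227 227 225 225 226 225 226 227
```

The dot is at (279.5,204.3), as predicted for a seated cap. Next I go over the pin.

Request:
{"op": "send_rows", "data": {"plan": [[[5,-12,-10,0,-0.5],[15,-36,-10,0,-0.5],[22,-54,0,0,-0.5],[22,-54,0,0,-0.5],[20,-50,0,0,-0.5]]]}}

```text
time: 14.85
ee_pos: [0.4542, -0.2573, 0.1654]
tcp_rot: [-0.505, -3.1, -0.001]
contact_force: [0.9, -0.5, -0.3]
grip_width: 0.0644
grip_force: 0.0
```

Request:
{"op": "send_rows", "data": {"plan": [[[10,-26,0,0,-0.5],[4,-11,0,0,-0.5],[0,0,0,0,-0.5],[0,0,0,0,-0.5],[0,0,0,0,-0.5]]]}}

```text
time: 15.48
ee_pos: [0.4319, -0.2859, 0.1656]
tcp_rot: [-0.503, -3.101, -0.0]
contact_force: [0.3, 0.5, -0.8]
grip_width: 0.0644
grip_force: 0.0
```

Run:
```python
from h import *
s,c=snap('wrist','w12'); print(s['ee_pos'],s['q'].round(2),s['tcp_rot'])
p=w2px('wrist',[[.4315,-.2865,.14],[.4315,-.2865,.074],[.4315,-.2865,.008]],s);print(p)
h=cv2.cvtColor(c,cv2.COLOR_RGB2HSV);u,v=p[0].astype(int)
for y in range(v-48,v+52,4): print(y,' '.join(f'{int(h[y,x,2]):3d}{"*" if h[y,x,1]<60 else " "}' for x in range(u-60,u+64,4)))
```

```text
[ 0.43187439 -0.28587626  0.16560869] [-0.71  0.37  1.85  0.    0.92 -1.96] [-5.02769997e-01 -3.10106238e+00 -2.82638057e-04]
[[277.64752585 224.09184623]
 [278.10113761 198.57370544]
 [278.38806018 182.47414324]]
176 160  142* 143* 143* 138* 145* 144* 145* 144* 144* 144* 127* 212* 242* 245* 241* 241* 203* 175* 186* 189* 189* 187* 186* 186* 186* 183* 188* 210  213  214 
180 159  150  143* 140* 142* 145* 145* 143* 141* 145* 141* 242* 241* 246* 244* 241* 240* 247* 238* 177* 188* 190* 187* 187* 186* 187* 187* 181* 192* 210  211 
184 155  157  147  143* 146* 145* 142* 143* 144* 143* 241* 245* 242* 242* 243* 241* 239* 251* 255* 255* 189* 187* 188* 188* 188* 186* 182* 189* 185* 210  217 
188 162  166  165  150  144* 144* 140* 145* 144* 147* 243* 244* 245* 248* 242* 237* 229* 255* 255* 255* 204* 189* 190* 189* 185* 186* 187* 186* 210  219  219 
192 162  159  161  160  149  141* 143* 144* 144* 201* 243* 244* 248* 246* 242* 235* 228* 255* 255* 255* 255* 188* 190* 183* 187* 187* 185* 216  216  215  211 
196 158  158  156  157  157  147* 143* 144* 142* 198* 242* 241* 247* 245* 240* 234* 228* 22
[... 2387 characters left out ...]
 206  205  210  211  211  209  207  209  209  211  210  209  207 
260 202  207  208  208  207  208  210  212  211  208  206  203  204  204  206  206  206  209  210  211  209  209  210  212  211  212  209  206  204  202  204 
264 207  208  208  211  211  208  205  205  201  201  201  204  206  211  212  211  209  209  209  213  213  213  211  208  207  206  205  203  207  208  210 
268 210  210  207  204  202  198  196  196  200  205  209  210  208  207  206  208  213  214  214  209  208  208  206  207  211  213  214  212  210  210  207 
272 203  199  196  195  196  198  204  205  203  203  204  203  209  212  212  210  211  207  210  210  210  214  217  216  212  212  210  209  210  208  209
```

Run:
```python
from h import *
s=arm.read_state()
im=cv2.cvtColor(cv2.imread('pics/w12_raw.png'),cv2.COLOR_BGR2HSV);m=(im[...,1]<60)&(im[...,2]>222)
pts=[]
for y in range(214,237):
    xs=np.where(m[y,250:300])[0]
    if len(xs): pts+= [(250+xs[0],y),(250+xs[-1],y)]
for x in range(262,288):
    ys=np.where(m[205:245,x])[0]; pts.append((x,205+ys[-1]))
e=cv2.fitEllipse(np.array(pts,np.float32));print(e,px2w('wrist',[e[0]],.14,s))
X=px2w('wrist',[e[0]],.14,s)[0]
print(delta(X,s))
for n in('scene','side'):print(n,w2px(n,X)/.7)
print('mark',)
```

```text
((274.0276794433594, 220.02513122558594), (29.762676239013672, 31.11066436767578), 107.26934051513672) [[ 0.42821972 -0.28784846  0.14      ]]
[ 2.8 -2.9 25.6]
scene [[237.11154969 264.05414117]]
side [[478.10198096 401.70285348]]
mark
```

Request:
{"op": "send_rows", "data": {"plan": [[[3,-3,10,0,-0.5],[0,0,30,0,-0.5],[0,0,35,0,-0.5],[0,0,30,0,-0.5],[0,0,14,0,-0.5]]]}}

```text
time: 16.15
ee_pos: [0.4269, -0.2879, 0.0449]
tcp_rot: [-0.504, -3.099, -0.002]
contact_force: [0.5, -1.0, 0.4]
grip_width: 0.0641
grip_force: 0.0
```

Request:
{"op": "send_rows", "data": {"plan": [[[0,0,0,0,-0.3],[0,0,0,0,0.0],[0,0,0,0,0.3],[0,0,0,0,0.6],[0,0,0,0,0.7]]], "grip_force": 40}}

```text
time: 16.77
ee_pos: [0.4278, -0.2887, 0.0475]
tcp_rot: [0.505, 3.1, -0.001]
contact_force: [-0.3, 1.8, 6.6]
grip_width: 0.0188
grip_force: 38.8
```

Request:
{"op": "send_rows", "data": {"plan": [[[0,0,0,0,0.7],[0,0,0,0,0.7],[0,0,0,0,0.7],[0,0,0,0,0.7],[0,0,0,0,0.7]]]}}

```text
time: 17.4
ee_pos: [0.4278, -0.2887, 0.0474]
tcp_rot: [0.505, 3.1, -0.001]
contact_force: [-1.0, 0.7, 7.2]
grip_width: 0.0188
grip_force: 38.8
```

Request:
{"op": "send_rows", "data": {"plan": [[[0,0,-3,0,0.7],[0,0,-10,0,0.7],[0,0,-15,0,0.7],[0,0,-20,0,0.7],[0,0,-20,0,0.7]]]}}

```text
time: 18.02
ee_pos: [0.4275, -0.2885, 0.1162]
tcp_rot: [0.505, 3.1, -0.0]
contact_force: [1.0, 0.4, -3.6]
grip_width: 0.0189
grip_force: 39.1
```

Request:
{"op": "send_rows", "data": {"plan": [[[0,0,-20,0,0.7],[0,0,-12,0,0.7],[0,0,0,0,0.7],[0,0,0,0,0.7],[0,0,0,0,0.7]]]}}

```text
time: 18.65
ee_pos: [0.4273, -0.2883, 0.146]
tcp_rot: [-0.505, -3.1, -0.001]
contact_force: [0.3, 0.4, -3.3]
grip_width: 0.0188
grip_force: 39.1
```

Run:
```python
from h import *
s,c=snap('wrist','w13');s,b=snap('side','d13');s,a=snap('scene','s13'); print(s['ee_pos'],s['grip_width'],s['contact_force'],s['wrist_torque'])
z0=s['ee_pos'][2]+.0206  # pin origin
T=Rn.from_rotvec(s['tcp_rot']).as_matrix()
h=cv2.cvtColor(c,cv2.COLOR_RGB2HSV)
p=w2px('wrist',[s['ee_pos']+[0,0,z0+.072-s['ee_pos'][2]]],s)[0];print('pred top',p)
u,v=p.astype(int)
for y in range(v-48,min(v+60,420),4): print(y,' '.join(f'{int(h[y,x,2]):3d}{"*" if h[y,x,1]<60 else " "}' for x in range(u-48,u+52,4)))
```

```text
[ 0.42740861 -0.28839483  0.14615506] 0.019067894383323743 [-0.58583419  0.05335153 -3.06160143] [-0.02184985  0.01104464 -0.0016537 ]
pred top [277.95282135 346.46859341]
298  75*  75*  75*  78* 226*  94* 123* 232* 230* 230* 226* 223* 223* 220* 220* 215* 210* 208* 212* 187* 107* 215* 133*  98*  96*
302  76*  75*  74*  74* 202*  95* 174* 231* 231* 231* 226* 223* 222* 222* 217* 215* 210* 209* 210* 203* 101* 197* 100*  90*  90*
306  73*  76*  74*  72*  72*  94* 210* 231* 232* 229* 227* 223* 223* 221* 217* 214* 210* 207* 210* 207*  97*  87*  87*  87*  84*
310  74*  74*  74*  75*  73*  93* 218* 232* 232* 229* 226* 223* 222* 220* 218* 215* 211* 209* 211* 208*  93*  84*  78*  81*  84*
314  74*  74*  73*  76*  71*  87* 230* 232* 234* 228* 225* 223* 222* 222* 217* 214* 211* 207* 209* 207*  95*  79*  80*  75*  79*
318  76*  75*  72*  76*  71* 117* 231* 231* 232* 228* 223* 222* 223* 223* 219* 214* 212* 210* 210* 207* 143*  80*  77*  73*  82*
322  72*  74*  71*  72*  68* 151* 231* 231* 233* 237* 239* 249* 255* 255* 249* 230* 218* 210* 209* 208* 173*  81*  77*  75*  72*
326  67*  66*  69*  73*  
[... 1854 characters left out ...]
  72*  69*  74*  71*  72*  72*  72*  70*  74*  74*  72*
386  72*  70*  72*  74*  70*  72*  73*  72*  74*  67*  75*  71*  71*  70*  77*  73*  73*  76*  70*  72*  72*  75*  74*  73*  71*
390  74*  73*  73*  72*  73*  71*  72*  72*  72*  69*  69*  72*  72*  72*  71*  74*  69*  75*  73*  75*  71*  74*  71*  71*  73*
394  65*  69*  67*  73*  75*  71*  71*  73*  73*  74*  72*  68*  69*  70*  74*  72*  71*  73*  76*  71*  73*  70*  69*  74*  65*
398  68*  66*  68*  73*  74*  77*  69*  75*  72*  69*  71*  68*  75*  77*  76*  70*  73*  73*  76*  77*  74*  75*  74*  68*  70*
402  64*  71*  67*  73*  73*  75*  73*  73*  73*  72*  73*  74*  69*  70*  73*  71*  75*  72*  67*  74*  77*  72*  75*  74*  67*
```

The pin is held; its top disc centre at (279.7,347.3) lies on the same tool axis as the cap's centre did. I check that it hangs upright.

Run:
```python
from h import *
s=arm.read_state();o=s['ee_pos'].copy()
for n,f in(('side','d13'),('scene','s13')):
    pr=[(z,*w2px(n,[o[0],o[1],o[2]+.0206+z])[0].round(1)) for z in(.006,0,-.01,-.02,-.035,-.05)];print(n,pr)
    im=cv2.cvtColor(cv2.imread(f'pics/{f}_raw.png'),cv2.COLOR_BGR2HSV)
    u=int(pr[3][1]);
    for y in range(int(pr[0][2])-4,int(pr[-1][2])+8,2): print(y,u-16,' '.join(f'{int(im[y,x,2]):3d}{"*" if im[y,x,1]<60 else " "}' for x in range(u-16,u+18,1)))
```

```text
side [(0.006, np.float64(336.1), np.float64(270.5)), (0, np.float64(335.9), np.float64(272.6)), (-0.01, np.float64(335.4), np.float64(276.0)), (-0.02, np.float64(335.0), np.float64(279.3)), (-0.035, np.float64(334.3), np.float64(284.3)), (-0.05, np.float64(333.6), np.float64(289.0))]
266 319 109  106  106  103  102   98  100  103  105  115  129* 142* 142* 136* 144* 152* 161* 135*  91* 114* 124* 102*  41*  31*  36*  37*  36*  34*  31*  34*  60  102  115  111 
268 319 110  109  108  107  108  105  100  101  106  136* 143* 144* 136* 134* 146* 155* 162* 130*  87* 119* 130* 105*  45*  33*  33*  38*  36*  38*  37*  38*  90  115  113  112 
270 319 100  103  103  109  109  107  106  101  115* 147* 142* 138* 135* 140* 153* 156* 149* 112*  96* 120* 120*  79*  27*  28*  35*  33*  41*  40*  47   80  109  114  115  112 
272 319 103   99   97   99  102  106  108  106  113  138* 139* 139* 141* 146* 152* 155* 161* 156* 134* 120* 130* 114*  70*  55*  85*  99* 128* 134* 114  110  109  108  112  110 
274 319 104  103  105  103  100   98  103  106  105  112* 132* 143* 143* 141* 140* 134* 137* 152* 160* 
[... 4465 characters left out ...]
9  138  138  136  136  135  135  135  156  202  209  196  186  182  181  180  178  184  211  209  194  101   98   98   97   96   97   97   97   98  100   99  100  100 
195 149 134  134  135  135  135  135  135  135  164  210  210  211  210  205  204  205  209  209  207  186  162   99  100  102  104  107  107  107  107  106  104  105  105  104 
197 149 136  138  138  137  135  135  136  135  128  132  166  179  182  181  182  182  180  178  168  119  106  106  106  106  105  103  104  103  106  107  106  107  107  106 
199 149 136  136  136  137  137  129  104  104  105  105  106  120  162  184  182  182  181  178  168  121  103  105  105  104  103  105  107  107  108  107  106  107  105  105
```

The pin hangs upright: the plunger matches the predicted pixels within about 1 px in both views. Moving over the cap's mark.

Run:
```python
from h import *
print(delta([.6014,-.0872,.1254]))
```

```text
[-101.1  246.    20.9]
```

Request:
{"op": "send_rows", "data": {"plan": [[[-6,15,0,0,0.7],[-14,34,0,0,0.7],[-18,44,0,0,0.7],[-20,48,0,0,0.7],[-18,44,0,0,0.7]]]}}

```text
time: 19.42
ee_pos: [0.5596, -0.1348, 0.1466]
tcp_rot: [0.504, 3.101, 0.0]
contact_force: [0.4, -1.0, -3.4]
grip_width: 0.0189
grip_force: 39.3
```

Request:
{"op": "send_rows", "data": {"plan": [[[-13,32,0,0,0.7],[-8,19,0,0,0.7],[-4,10,0,0,0.7],[0,0,0,0,0.7],[0,0,0,0,0.7]]]}}

```text
time: 20.05
ee_pos: [0.6008, -0.088, 0.1467]
tcp_rot: [-0.506, -3.1, 0.0]
contact_force: [-0.7, -0.1, -2.9]
grip_width: 0.0192
grip_force: 39.3
```

Run:
```python
from h import *
s,c=snap('side','d14');s=arm.read_state();print(s['ee_pos'],delta([.6014,-.0872,.1104],s),s['contact_force'])
s,c=snap('wrist','w14')
g=cv2.cvtColor(c,cv2.COLOR_RGB2GRAY);p=w2px('wrist',[.602,-.0868,.076],s)[0];print('mark',p);u,v=p.astype(int)
for y in range(v-30,v+40,3): print(y,' '.join(f'{int(g[y,x]):3d}' for x in range(u-36,u+37,3)))
print(w2px('wrist',s['ee_pos']+[0,0,-.0294],s))
```

```text
[ 0.60090561 -0.08806781  0.14677573] [-0.2  1.  36.4] [-0.08240901  0.01975316 -1.95709684]
mark [281.0336221  206.32007653]
176 120 101 146 217 220 222 220 216 219 223 223 218 216 216 220 220 218 219 217 219 221 223 172 122 125
179 117 135 218 220 220 222 216 217 223 223 218 216 215 220 220 218 219 218 218 222 221 221 220 145 123
182  90 211 219 221 222 216 219 222 224 218 216 214 219 221 218 220 216 218 222 220 221 220 216 219 126
185 177 219 220 220 218 219 222 225 220 215 214 219 220 219 220 217 217 220 220 219 219 218 218 220 207
188 219 220 222 218 217 222 224 219 217 215 219 221 218 219 217 217 220 221 220 221 218 218 217 219 218
191 221 222 217 217 221 226 218 217 215 217 220 219 219 217 216 219 221 219 221 217 219 218 218 219 217
194 220 220 216 220 223 219 218 216 216 221 219 219 218 217 219 222 219 221 216 219 219 218 219 216 218
197 220 217 220 225 220 218 216 217 221 219 220 192 168 198 221 219 220 218 218 219 218 218 216 217 220
200 216 218 225 220 217 215 215 220 219 217 154 205 221 209 157 221 218 218 219 218 219 216 217 220 219
203 218 222 221 218 217 216 219 221 22
[... 851 characters left out ...]
19 219 222 225 212 208 218 218 219 219 202 125
230 107 119 207 211 175 208 217 218 218 218 220 218 214 216 216 216 221 226 222 211 214 216 216 135 128
233 106 108 136 172 216 213 214 217 218 217 218 220 216 215 215 217 218 222 221 217 212 210 149 129 127
236 111 116 165 217 215 213 211 215 218 218 217 217 216 214 215 216 215 218 222 218 218 206 146 133 135
239 110 159 214 215 218 214 214 213 215 218 215 216 218 215 213 215 215 214 221 220 215 216 201 137 133
242 115 204 218 214 215 215 214 213 214 216 213 213 218 220 214 213 214 214 217 219 216 213 215 153 133
245 131 212 214 217 214 217 214 213 196 196 205 213 218 221 224 227 216 215 214 219 218 215 211 183 131
[[278.81029252 222.47168759]]
```

Request:
{"op": "send_rows", "data": {"plan": [[[0,1,8,0,0.7],[0,0,12,0,0.7],[0,0,10,0,0.7],[0,0,5,0,0.7],[0,0,0,0,0.7]]]}}

```text
time: 20.78
ee_pos: [0.6015, -0.0862, 0.1112]
tcp_rot: [-0.505, -3.1, -0.0]
contact_force: [0.4, -0.6, -1.4]
grip_width: 0.0192
grip_force: 39.3
```

Request:
{"op": "send_rows", "data": {"plan": [[[0,0,2,0,0.7],[0,0,2,0,0.7],[0,0,2,0,0.7],[0,0,1,0,0.7],[0,0,0,0,0.7]]]}}

```text
time: 21.4
ee_pos: [0.6017, -0.0863, 0.1048]
tcp_rot: [0.505, 3.101, 0.0]
contact_force: [0.8, 0.7, -0.6]
grip_width: 0.019
grip_force: 39.3
```

Request:
{"op": "send_rows", "data": {"plan": [[[0,0,1,0,0.7],[0,0,1,0,0.7],[0,0,1,0,0.7],[0,0,1,0,0.7],[0,0,0,0,0.7]]]}}

```text
time: 22.02
ee_pos: [0.6017, -0.0863, 0.1007]
tcp_rot: [0.505, 3.101, 0.0]
contact_force: [0.6, 0.2, -0.4]
grip_width: 0.0191
grip_force: 39.3
```

Request:
{"op": "send_rows", "data": {"plan": [[[0,0,1,0,0.7],[0,0,1,0,0.7],[0,0,1,0,0.7],[0,0,0,0,0.7],[0,0,0,0,0.7]]]}}

```text
time: 22.65
ee_pos: [0.6017, -0.0863, 0.0977]
tcp_rot: [0.505, 3.101, 0.0]
contact_force: [0.6, 0.5, 2.1]
grip_width: 0.019
grip_force: 39.5
```

Run:
```python
from h import *
f=[];
for i in range(10):
    s=arm.read_state();f.append(s['contact_force']);get_image('side')
print(np.mean(f,0),np.std(f,0),s['ee_pos'],s['time'])
s,c=snap('wrist','w15');s,c=snap('side','d15');s,c=snap('scene','s15')
for n,f in(('side','d15'),('scene','s15')):
    im=cv2.imread(f'pics/{f}_raw.png',0);p=w2px(n,[[.602,-.0868,.076],[*s['ee_pos'][:2],.076],[*s['ee_pos'][:2],s['ee_pos'][2]+.0206-.02]]);print(n,p)
    u,v=p[0].astype(int)
    for y in range(v-10,v+10): print(y,' '.join(f'{int(im[y,x]):3d}' for x in range(u-15,u+16)))
```

```text
[0.2974379  0.21263525 1.61982624] [0.56940927 0.31428247 0.40396957] [ 0.60168679 -0.0862973   0.09769499] 23.1
side [[311.84499549 209.94835621]
 [311.60060198 209.9135276 ]
 [312.03308729 203.01232088]]
199  55  53  53  54  50  49  46  49  58  71  62 115 155 150 163 171 187 193 178 177 167 135 120 106  76  75  75  75  76  74  73
200  50  54  54  52  51  53  47  46  47  52  44  56  98 150 135 130 131 133 129 131 130 122  95  80  77  75  76  74  73  76  76
201  53  52  56  53  57  51  50  47  45  44  41  36  80 173 148 116 123 121 121 119 110  91  74  75  77  77  77  76  77  71  74
202  54  51  55  54  55  54  50  45  41  61 142 205 200 172 150 120 124 126 125 125 121 113  94  69  72  75  78  76  77  77  75
203  54  53  52  52  51  52  45  60 140 207 204 208 203 168 148 129 124 128 126 122 134 185 209 202 119  68  76  76  78  79  79
204  56  56  55  52  47  56 116 200 203 207 203 202 200 187 144 128 126 126 125 125 153 208 210 210 200 156  81  73  80  79  77
205  51  55  56  52  69 146 205 205 202 199 199 200 201 201 189 124 123 125 133 172 204 206 206 208 208 213 205  77  74  76  7
[... 3619 characters left out ...]
 218 216 218 218 219 220 221 216 215 187 154 139 105 101 102
222  98  98  99  99  99 114 152 149 157 164 167 168 167 216 220 219 217 217 219 218 217 216 217 189 170 147 147 140 105 101 101
223  97 100 101 101 101 113 149 154 146 146 152 160 164 215 220 214 213 213 218 205 186 172 144 139 150 141 151 142 104  97  96
224 101 101 100  99  98 111 149 151 141 147 144 143 143 141 140 140 146 141 142 142 142 142 146 141 139 144 152 142 106 100 103
225 100  99  99  99 100  99 148 150 149 148 146 144 141 145 144 145 143 143 144 143 141 151 140 138 140 145 154 144 108 104 104
226  99 100  99  99 100 101 148 150 149 147 147 144 142 139 138 140 142 142 141 141 140 142 141 139 140 144 154 145 109 103 102
```

Net push is about 4.5 N above the hanging baseline, with the plunger in about 8 mm by geometry. Both fixed views show the tip at the ring's centre and the cap level, so I hand in.

```bash
python3 -c "
from h import *
print(finish_job())"
```

```text
the job is handed in; nothing more can be done
None
```

I set the cap on the wide pipe, seated and level, and handed the job in with the pin held upright on its centre mark. The plunger is in about 8 mm at roughly 4.5 N, estimated from the arm's height and force readings. `finish_job` returned no verdict, so I have not seen the judged result.

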